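# Press a mounting plate onto dental casts in a cam-lift bonding fixture

### The arm

A 7-joint arm with a two-finger parallel gripper is mounted at the origin on the work surface. World frame = base frame: x ahead of the robot, y to its left, z up, the work surface at z = 0. Lengths are in m, angles in degrees, forces in N, time in s.
With the tool pointing down it reaches from about 0.425 to 0.875 m from the base axis. Payload 4.7 kg.
Tool frame: the origin (TCP) lies at the very end of the fingers, on their centre line; the grasp point (between the pads) lies 19 mm behind it; z points along the fingers, y is the line along which they close (so a half turn about z gives the same grasp; the last joint's range is limited). The gripper opens to 87 mm and grips with 3 to 60 N. Pads are 19 mm wide; open, the fingers measure 117 mm over their backs; the gripper's body (75 mm by 190 mm) begins 51 mm behind the grasp point.
Start: joints at [69.391, 18.392, -4.016, 83.108, 1.295, 78.541, -3.26], TCP at [0.237, -0.605, 0.223] pointing down, gripper open.
Joint ranges: [-163.93, 163.93], [-17.29, 119.83], [-79.2, 71.16], [3.27, 140.29], [-89.18, 269.18], [5.43, 117.66], [-154.24, 154.24]. Speed limits (degrees/s): [147.25, 147.25, 180, 180, 180, 180, 180].

### API

Orientations are given as [roll, pitch, yaw] about the fixed x, y, z axes, in that order (R = Rz(yaw) Ry(pitch) Rx(roll)).
In Python, from cell import telemetry, cams, env gives the robot as it stands.
- The arm moves only by the tool arm_command, never from a script. Its argument "series" is text: rows parted by semicolons, each of 5 numbers parted by spaces: the shift along the tool's x, y, z in mm, then the turn about the tool's z in rad, then the closure in counts, from 0 (fully open) to 255 (shut). A call has 1 to 20 rows; each row shifts and turns the commanded pose from where the row before left it, along the tool's axes as they then stand; what a row does not reach is not made up. A row lasts 1/12 s, in which the tool goes at most 41.7 mm and 7.16 degrees, less where a joint would pass 70% of its speed; a pose out of reach is approached as far as the arm can. A call is refused whole if a number of a shift passes 41.7 or a number of a turn 0.125, either way. A call with a gripper value outside its range is refused whole. The fingers move at their own pace and stop on an object; "squeeze" is the grip in N (left out, the last holds). Time passes only in rows, so rows that do not move let the fingers close. It gives the time, the measured TCP pose, the force, the opening and the grip force at its end, in the units of the state.
- telemetry.get_obs(): the state, without advancing time (a new reading comes with each control period).
- cams.read_camera(name): name is "scene" or "top" or "wrist"; returns the picture (400x640x3 uint8, blue, green, red); there is no depth.
- cams.calibration(name): a dict with "K" (3x3 intrinsics, pixels), "origin" and "rotation" of the camera in the world; the wrist camera has in their place "hand_eye" (4x4, takes a point from camera to tool coordinates, whose origin is the TCP and whose axes are the flange's). Camera axes: x right, y down, z forward; pixel columns grow to the right and rows downward; lengths in m; the calibration is good to about 2 mm. The wrist camera is an equidistant fisheye: a pixel r from the principal point sees the ray r / f radians off the axis. A picture is of the moment at which its call begins: read the wrist's pose just before it. calibration takes no time and is no camera call.
- env.sign_off(): hands the job in; it is judged then, once.
The state is a dict: "time_s": time; "qpos": joint angles; "joint_velocities": joint speeds; "effort": joint torques, N m; "tool_pos": TCP position; "tool_rot": TCP orientation; "force": force on the tool from outside, world axes, zero at the start; "wrist_torque": the same for the moment, N m; "grip_width": finger opening in m; "grasp_force": force on a finger pad.
Only numpy, scipy, OpenCV 4.12 (cv2) and the standard library are available. Lean on these libraries where they do the work, as an engineer would, in place of code of your own. Each camera call takes 0.05 s, during which the arm holds its last target. There are 200 camera calls.

### The job

Bond the purple mounting plate to the plaster casts in the bench fixture: first swing the blue sprung feed lever all the way to its stop, so that the pusher slides the casts home to the fence, and let the lever spring right back and leave it. Then raise the red cam lever to its highest lift point, where it stands straight up and the casts are pressed against the rubber pad, and hold it there: finish while still holding the red lever, because its spring throws it down when let go. Leave everything else on the bench where it stands.

Things in the scene. Friction and masses are not known exactly. Their poses are not given: they have to be found in the camera images.
- fixture: Bonding fixture fixed to the bench, placed and turned about z anew each time: base plate 230 x 330 x 12 mm, a steel lift plate (top 60 mm above the bench), a grey column at its x -0.060 (robot side) with a yellow arm, 30 mm wide, top 169 mm high, over the lift plate. Origin on the bench under the casts' home. z up; the blue feed lever is on its +y side, the red cam lever on its -y side.
- casts: The work: two white plaster casts closed in bite with a purple plate on top, 60 x 60 x 56 mm, about 0.25 kg, loose on the lift plate under the pad. Origin at the centre of its underside. It starts 14 to 26 mm from home towards the fixture's +y; home is at the fence (origin at fixture y -0.002 to 0.006). The pusher travels 32 mm and brings it within 2 mm of the fence.
- feed_lever: Blue knob of the feed lever: a cylinder, diameter 26 mm, 24 mm long, its axis parallel to the fixture's x (flat ends towards +x and -x). Origin at the knob's centre, which is 135 mm from the lever's pivot and swings in the fixture's y-z plane. The lever below is of 8 mm bars, forked (34 mm wide) from 30 mm below the knob's centre downwards.
- feed_shaft (a joint): Angle of the blue feed lever: 0 = at rest, leaning 0.5 rad outwards (to the fixture's +y); grows as it swings inwards (to -y); 0.5 = upright, at its stop, pusher fully forward. A spring takes it back to 0 when released; 2 to 5 N at the knob move it.
- cam_lever: Red knob of the cam lever: a cylinder, diameter 26 mm, 24 mm long, its axis parallel to the fixture's y (flat ends towards +y and -y). Origin at the knob's centre, which is 120 mm from the lever's pivot and swings in the fixture's x-z plane. The lever is a 10 mm round steel bar.
- cam_shaft (a joint): Angle of the red cam lever: 0 = at rest, pointing to the fixture's -x (the robot), 0.349 rad above level; grows as it is raised and over towards +x; 1.222 = straight up, the highest lift (12 mm, the last 4 mm against the pad's spring); beyond, the lift falls, to a stop at 2.1. A return spring always drives it back to 0 when let go; 2 to 5 N at the knob move it.
- pad: Rubber pad, 36 mm in diameter, 8 mm thick, on the fixture's yellow arm above the casts' home place; sprung upwards by up to 8 mm. Origin at the centre of its underside, 124 mm above the bench at rest, 8 mm above the plate on the casts before they are lifted.
- fence (a point): Middle of the face of the steel fence (56 mm long, top 110 mm above the bench), which looks to the fixture's +y, at the lift plate's height.
- feed_pivot (a point): Point on the feed lever's pivot axis, below the blue knob; fixture x 0, y 0.125, z 0.025. The axis is parallel to the fixture's x.
- cam_pivot (a point): Point on the cam lever's pivot axis in the plane of the lever; fixture x 0, y -0.110, z 0.032. The axis is parallel to the fixture's y.
- spare_cast: Bystander: a single white cast, 60 x 60 x 36 mm, on the bench left of the fixture. Origin under its centre.
- spare_plate: Bystander: a purple ring, 50 mm in diameter, 8 mm high, on the far part of the fixture's base plate. Origin under its centre.
- wax_jar: Bystander: an orange jar, 36 mm in diameter, 35 mm tall, on the far part of the fixture's base plate. Origin under its centre.
- monomer_bottle: Bystander: a white bottle, 52 mm in diameter, 100 mm tall, on the bench right of the fixture. Origin under its centre.
- separator_bottle: Bystander: an amber bottle, 44 mm in diameter, 85 mm tall, on the bench right of the fixture. Origin under its centre.
- wax_spatula: Bystander: a spatula 160 mm long lying on the bench to the right.
- brush: Bystander: an orange brush 160 mm long lying on the bench to the left.

How it is judged:
By the outcome, as a careful person would: the job done as asked, in the order asked, and still so for the second after the job is handed in, while the arm keeps its last pose, push and grip.
It also fails if it takes over 48 s, if anything falls off the work surface, if the arm or the gripper's body presses on something with over 40 N, if the wrist force passes 120 N, or if a joint passes its speed limit or range.

## Working session

There is one attempt and no reset: what is moved stays moved. The work goes in short steps, Python scripts to look and compute and a tool call to move; the robot and the scene stay as the last step left them, time stands still between calls to the robot, and variables do not carry over. Pictures are saved under pics/ and viewed, at most 10 in all, crops included, and the job is handed in when it is done.

Besides the shell and the picture viewer there is one more tool, called after "Call:" by a JSON object that holds its "fn" and its "kwargs". arm_command: Moves the arm, as the interface text tells. Its arguments: {"type":"object","properties":{"series":{"type":"string"},"squeeze":{"type":"number"}},"required":["series"]}

```bash
mkdir -p pics; python3 - <<'E'
from cell import telemetry,cams,env
import cv2,numpy as np
for n in("scene","top"):
    cv2.imwrite(f"pics/{n}0.png",cams.read_camera(n)); c=cams.calibration(n); print(n,c)
print(cams.calibration("wrist"))
print(telemetry.get_obs())
E
```

```text
scene {'K': array([[369.96024646,   0.        , 320.63122694],
       [  0.        , 369.96024646, 202.80028593],
       [  0.        ,   0.        ,   1.        ]]), 'origin': array([ 1.31840239, -0.14952437,  0.75088419]), 'rotation': array([-129.44871691,   -0.52235646,   78.50809005])}
top {'K': array([[365.88901869,   0.        , 322.42990096],
       [  0.        , 365.88901869, 199.0434682 ],
       [  0.        ,   0.        ,   1.        ]]), 'origin': array([0.41554289, 0.02680104, 1.33078343]), 'rotation': array([-172.89908278,    0.23877739,  -90.7536795 ])}
{'K': array([[309.70691629,   0.        , 318.72462664],
       [  0.        , 309.70691629, 207.78841429],
       [  0.        ,   0.        ,   1.        ]]), 'hand_eye': array([[-2.59256722e-04, -9.53923486e-01, -3.00049856e-01,
         8.20987169e-02],
       [ 9.99998455e-01,  2.74398443e-04, -1.73641624e-03,
         4.21541054e-04],
       [ 1.73874144e-03, -3.00049842e-01,  9.53921941e-01,
        -1.62925553e-01],
       [ 0.00000000e+00,  0.00000000e+00,  0.00000000e+00,
         1.00000000e+00]])}
{'time_s': 0.1, 'qpos': array([69.39090258, 18.43442626, -4.01625446, 83.16902279,  1.29521512,
       78.54006289, -3.26149529]), 'joint_velocities': array([ 0.09001135, -0.13600161,  0.0505642 , -0.20296759, -0.06709247,
        0.06129163,  0.05760304]), 'effort': array([-5.04094041e-04, -4.92572057e+01, -4.06045401e-01, -3.13398314e+01,
       -6.41870778e-02,  3.95315664e-02,  7.69318126e-05]), 'tool_pos': array([ 0.23712673, -0.60466678,  0.22156562]), 'tool_rot': array([-1.79901736e+02,  5.46431126e-03,  2.14179549e+01]), 'force': array([-0.09898403,  0.21157989,  0.53559499]), 'wrist_torque': array([-0.04231726,  0.02176108,  0.0172152 ]), 'grasp_force': 0.0, 'grip_width': 0.08709760980629731}
```

View pics/scene0.png

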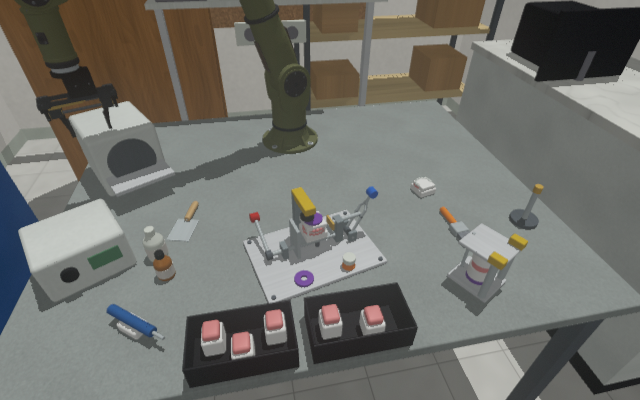

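View pics/top0.png

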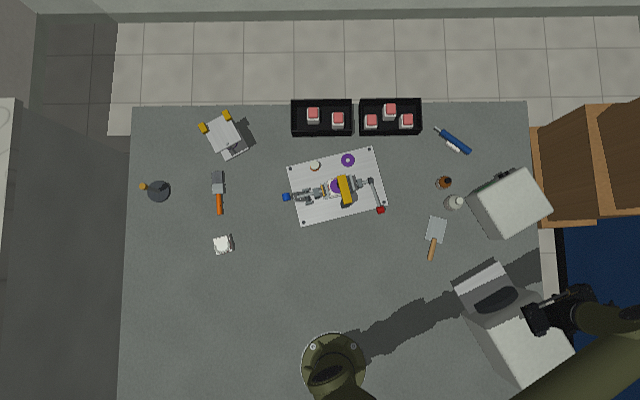

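The scene view shows the blue knob at about (372,192), the red one at (255,217) and the casts under the yellow arm at (312,225). The top view shows blue at (286,197) and red at (381,210). I'll fit the fixture pose from both knobs in both cameras.

```bash
cat > h.py <<'E'
from cell import telemetry,cams,env
import cv2,numpy as np
from scipy.spatial.transform import Rotation as R
from scipy.optimize import least_squares
def cam(n):
    c=cams.calibration(n); r=c['rotation']
    return c['K'],c['origin'],R.from_euler('xyz',r,degrees=True).as_matrix()
def proj(n,p):
    K,o,M=cam(n); q=(np.atleast_2d(p)-o)@M@K.T
    return q[:,:2]/q[:,2:]
def blob(im,col,box):
    hsv=cv2.cvtColor(im,cv2.COLOR_BGR2HSV)
    h,s,v=[hsv[...,i].astype(int) for i in range(3)]
    m={'blue':(abs(h-110)<14),'red':(h<7)|(h>173)}[col]&(s>140)&(v>60)
    k=np.zeros_like(m); x0,y0,x1,y1=box; k[y0:y1,x0:x1]=1; m=(m&k).astype(np.uint8)
    n,l,st,ce=cv2.connectedComponentsWithStats(m); i=1+np.argmax(st[1:,4]); return ce[i],st[i]
def W(f,p):
    x,y,a=f; p=np.atleast_2d(p); c,s=np.cos(a),np.sin(a)
    return np.c_[x+c*p[:,0]-s*p[:,1],y+s*p[:,0]+c*p[:,1],p[:,2]]
def blueP(a): return [0,.125+.135*np.sin(.5-a),.025+.135*np.cos(.5-a)]
def redP(a): return [-.12*np.cos(.349+a),-.11,.032+.12*np.sin(.349+a)]
E
python3 - <<'E'
from h import *
S,T=cv2.imread('pics/scene0.png'),cv2.imread('pics/top0.png')
obs=[('scene',*blob(S,'blue',(350,175,390,210)),blueP(0)),('scene',*blob(S,'red',(240,200,275,235)),redP(0)),
('top',*blob(T,'blue',(270,180,300,210)),blueP(0)),('top',*blob(T,'red',(365,195,395,220)),redP(0))]
for o in obs: print(o[0],o[1],o[2])
f=lambda v:np.concatenate([(proj(o[0],W(v,o[3]))[0]-o[1]) for o in obs])
r=least_squares(f,[.5,0,.2]); print(r.x,r.fun.round(2),np.degrees(r.x[2]))
cs=W(r.x,[[.115,.165,.012],[-.115,.165,.012],[-.115,-.165,.012],[.115,-.165,.012]])
print(proj('top',cs).round(1),proj('scene',cs).round(1))
print('blue',W(r.x,[blueP(0),blueP(.5)]),'red',W(r.x,[redP(0),redP(1.222)]))
a=cv2.resize(S[165:300,230:400],None,fx=4.4,fy=4.4,interpolation=cv2.INTER_CUBIC);cv2.imwrite('pics/s0c.png',a)
b=cv2.resize(T[140:232,275:395],None,fx=6,fy=6,interpolation=cv2.INTER_CUBIC);cv2.imwrite('pics/t0c.png',b)
E
```

```text
scene [370.97916667 190.33333333] [367 187  10   8  48]
scene [254.32 215.94] [250 213   9   7  50]
top [285.68518519 196.42592593] [282 193   9   8  54]
top [380.07843137 209.50980392] [376 206   9   8  51]
[ 0.61690413 -0.03616921  0.23914447] [ 0.64  0.44  0.19 -0.11  0.56  0.54  0.39 -0.07] 13.701968859715977
[[289.  169.8]
 [304.3 230.7]
 [392.7 207.9]
 [375.7 147.9]] [[381.3 255.8]
 [341.5 205.7]
 [237.7 237. ]
 [263.7 298.9]]
blue [[0.57196428 0.14815393 0.14347365]
 [0.58729519 0.08527342 0.16      ]] red [[ 0.53340339 -0.16974973  0.07303499]
 [ 0.64298374 -0.14303293  0.152     ]]
```

View pics/s0c.png

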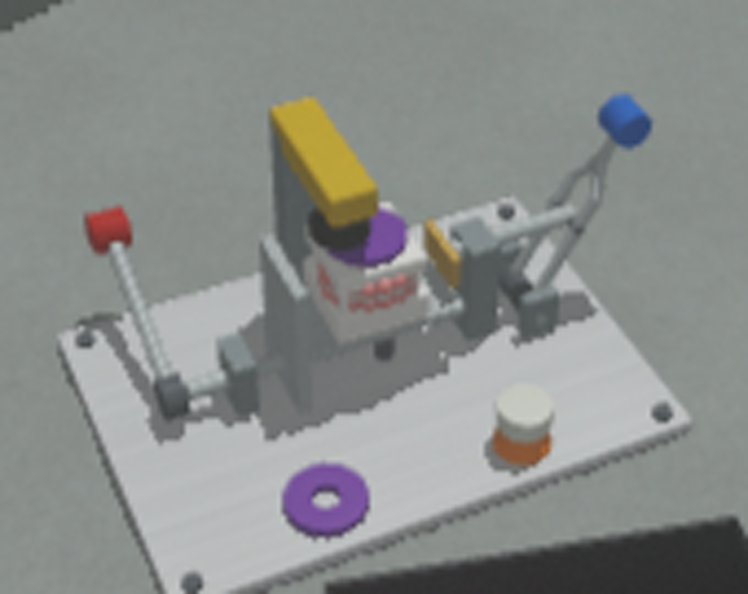

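View pics/t0c.png

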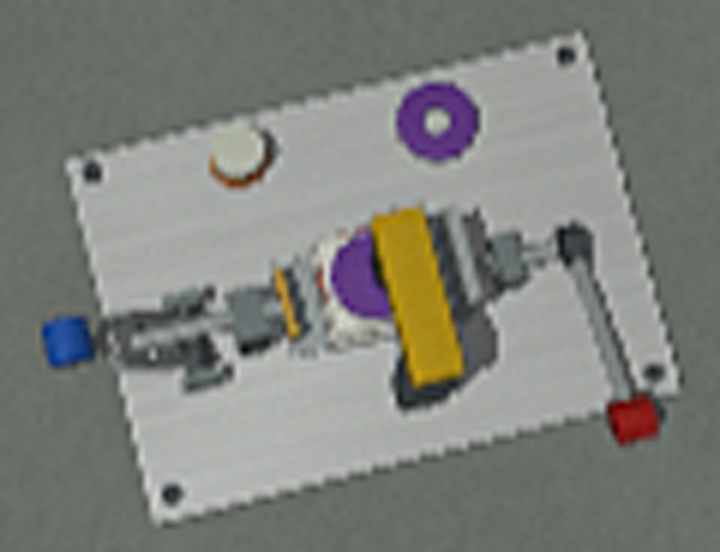

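Call:
{"fn": "arm_command", "kwargs": {"series": "0 0 -30 0 255;0 0 -30 0 255;0 0 -30 0 255;0 0 -20 -0.1197 255;0 0 0 -0.1197 255;0 0 0 -0.1197 255;0 0 0 -0.1197 255;0 0 0 -0.1197 255;0 0 0 -0.1197 255;0 0 0 -0.1197 255;0 0 0 -0.1197 255;0 0 0 -0.1197 255;0 0 0 -0.1197 255;0 0 0 -0.1197 255;0 0 0 -0.1197 255;0 0 0 0 255", "squeeze": 30}}

```text
time_s: 1.43
tool_pos: [0.2372, -0.605, 0.3319]
tool_rot: [-180.0, -0.1, 103.9]
force: [0.2, -0.3, -0.5]
grip_width: 0.0007
grasp_force: 0.0
```

```bash
cat >> h.py <<'E'
F=[0.6169,-0.0362,0.2391]
def delta(p_fix):  # tool-frame mm to reach a fixture-frame TCP target
    o=telemetry.get_obs(); M=R.from_euler('xyz',o['tool_rot'],degrees=True).as_matrix()
    d=W(F,p_fix)[0]-o['tool_pos']; a=F[2]; c,s=np.cos(a),np.sin(a); q=o['tool_pos']-[F[0],F[1],0]
    print('t',o['time_s'],'tool',o['tool_pos'].round(4),o['tool_rot'].round(2),'fix',np.round([c*q[0]+s*q[1],-s*q[0]+c*q[1],q[2]],4),'F',o['force'].round(1),'w',round(o['grip_width'],4))
    print('tool mm',(M.T@d*1000).round(1))
E
python3 -c "
from h import *
delta([0,.245,.343]);delta([0,.245,.14])"
```

```text
t 1.4333 tool [ 0.2372 -0.605   0.3319] [-1.7999e+02 -6.0000e-02  1.0389e+02] fix [-0.5036 -0.4627  0.3319] F [ 0.2 -0.3 -0.5] w 0.0007
tool mm [706.1 505.9 -10.4]
t 1.4333 tool [ 0.2372 -0.605   0.3319] [-1.7999e+02 -6.0000e-02  1.0389e+02] fix [-0.5036 -0.4627  0.3319] F [ 0.2 -0.3 -0.5] w 0.0007
tool mm [705.8 505.9 192.6]
```

Call:
{"fn": "arm_command", "kwargs": {"series": "10 7 0 0 255;20 14 0 0 255;24 17 0 0 255;24 17 0 0 255;24 17 0 0 255;24 17 0 0 255;24 17 0 0 255;24 17 0 0 255;24 17 0 0 255;24 17 0 0 255;24 17 0 0 255;24 17 0 0 255;24 17 0 0 255;24 17 0 0 255;24 17 0 0 255;24 17 0 0 255;24 17 0 0 255;24 17 0 0 255;24 17 0 0 255;24 17 0 0 255"}}

```text
time_s: 3.1
tool_pos: [0.4452, -0.0764, 0.3323]
tool_rot: [-180.0, 0.1, 103.5]
force: [0.1, -1.3, 0.1]
grip_width: 0.0005
grasp_force: 0.0
```

Call:
{"fn": "arm_command", "kwargs": {"series": "24 17 0 0 255;24 17 0 0 255;24 17 0 0 255;24 17 0 0 255;24 17 0 0 255;24 17 0 0 255;24 17 0 0 255;24 17 0 0 255;24 17 0 0 255;20 14 0 0 255;6 5 0 0 255;0 0 0 0 255;0 0 0 0 255;0 0 0 0 255"}}

```text
time_s: 4.27
tool_pos: [0.555, 0.1955, 0.3325]
tool_rot: [-180.0, 0.1, 103.6]
force: [0.5, -0.5, -1.0]
grip_width: 0.0006
grasp_force: 0.0
```

```bash
python3 -c "
from h import *
delta([0,.245,.135])"
```

```text
t 4.2667 tool [0.555  0.1955 0.3325] [-1.7998e+02  1.1000e-01  1.0356e+02] fix [-0.0053  0.2398  0.3325] F [ 0.5 -0.5 -1. ] w 0.0006
tool mm [  5.6   5.4 197.5]
```

Call:
{"fn": "arm_command", "kwargs": {"series": "6 5 10 0 255;0 0 20 0 255;0 0 25 0 255;0 0 25 0 255;0 0 25 0 255;0 0 25 0 255;0 0 25 0 255;0 0 20 0 255;0 0 14 0 255;0 0 8 0 255;0 0 0 0 255;0 0 0 0 255"}}

```text
time_s: 5.27
tool_pos: [0.5589, 0.204, 0.136]
tool_rot: [180.0, 0.0, 103.7]
force: [-1.0, -1.2, 0.0]
grip_width: 0.0006
grasp_force: 0.0
```

```bash
python3 -c "
from h import *
delta([0,.148,.150])
cv2.imwrite('pics/w1.png',cams.read_camera('wrist'))"
```

```text
t 5.2667 tool [0.5589 0.204  0.136 ] [179.97   0.   103.68] fix [0.0006 0.2471 0.136 ] F [-1.  -1.2  0. ] w 0.0006
tool mm [-99.1  -0.5 -14. ]
```

View pics/w1.png

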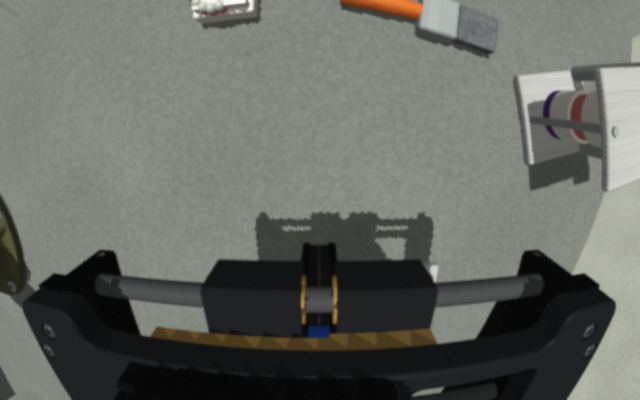

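The wrist view shows the closed fingers centred over the blue knob, which is at (318,331) just behind them. I'll push towards fixture -y.

Call:
{"fn": "arm_command", "kwargs": {"series": "-8 0 0 0 255;-8 0 0 0 255;-8 0 0 0 255;-6 0 0 0 255;-5 0 -1 0 255;-5 0 -1 0 255;-5 0 -2 0 255;-5 0 -2 0 255;-5 0 -2 0 255;-5 0 -2 0 255;-5 0 -1 0 255;-5 0 -1 0 255;-5 0 -1 0 255;-5 0 -1 0 255;-4 0 0 0 255;-4 0 0 0 255;-2 0 0 0 255;0 0 0 0 255;0 0 0 0 255"}}

```text
time_s: 6.9
tool_pos: [0.5802, 0.117, 0.1498]
tool_rot: [179.9, -0.0, 103.7]
force: [-0.9, 4.4, 3.6]
grip_width: 0.0003
grasp_force: 2.2
```

```bash
cat >> h.py <<'E'
def fit(col,P,lo,hi):
    ob=[]
    for n in('scene','top'):
        im=cams.read_camera(n); pts=proj(n,W(F,[P(a) for a in np.linspace(lo,hi,9)]))
        x0,y0=(pts.min(0)-12).astype(int); x1,y1=(pts.max(0)+12).astype(int)
        try: c,s=blob(im,col,(x0,y0,x1,y1))
        except ValueError: print(n,'no blob'); continue
        r=least_squares(lambda a:proj(n,W(F,P(a[0])))[0]-c,[(lo+hi)/2],bounds=(lo-.2,hi+.2)); print(n,col,'angle',r.x.round(3),'res',r.fun.round(2),'area',s[4])
        cv2.imwrite(f'pics/{n}_last.png',im)
E
python3 -c "
from h import *
delta([0,.148,.150]);fit('blue',blueP,0,.5)"
```

```text
t 6.9 tool [0.5802 0.117  0.1498] [ 1.7995e+02 -2.0000e-02  1.0373e+02] fix [0.0006 0.1575 0.1498] F [-0.9  4.4  3.6] w 0.0003
tool mm [-9.5 -0.6 -0.2]
scene blue angle [0.436] res [-0.32 -1.4 ] area 82
top no blob
```

Call:
{"fn": "arm_command", "kwargs": {"series": "-3 0 0 0 255;-3 0 0 0 255;-2 0 0 0 255;0 0 0 0 255;0 0 0 0 255"}}

```text
time_s: 7.42
tool_pos: [0.5819, 0.1091, 0.1496]
tool_rot: [180.0, -0.0, 103.7]
force: [-0.6, 5.2, 4.4]
grip_width: 0.0001
grasp_force: 2.3
```

Call:
{"fn": "arm_command", "kwargs": {"series": "-2 0 0 0 255;0 0 0 0 255;0 0 0 0 255"}}

```text
time_s: 7.67
tool_pos: [0.5822, 0.1079, 0.1496]
tool_rot: [180.0, -0.1, 103.8]
force: [-0.7, 6.4, 4.3]
grip_width: 0.0005
grasp_force: 2.9
```

Call:
{"fn": "arm_command", "kwargs": {"series": "-2 0 0 0 255;0 0 0 0 255;0 0 0 0 255"}}

```text
time_s: 7.92
tool_pos: [0.5822, 0.1076, 0.1497]
tool_rot: [180.0, -0.2, 103.8]
force: [-1.0, 7.6, 4.3]
grip_width: 0.0004
grasp_force: 4.2
```

Call:
{"fn": "arm_command", "kwargs": {"series": "-4 0 0 0 255;0 0 0 0 255;0 0 0 0 255;0 0 0 0 255"}}

```text
time_s: 8.25
tool_pos: [0.5823, 0.1072, 0.1498]
tool_rot: [180.0, -0.4, 104.0]
force: [-2.5, 14.1, 4.0]
grip_width: 0.0006
grasp_force: 6.8
```

```bash
python3 -c "
from h import *
delta([0,.148,.150]);fit('blue',blueP,0,.5)
S,T=cv2.imread('pics/scene_last.png'),cv2.imread('pics/top_last.png')
cv2.imwrite('pics/s2c.png',cv2.resize(S[165:300,230:400],None,fx=4.4,fy=4.4,interpolation=cv2.INTER_CUBIC))"
```

```text
t 8.25 tool [0.5823 0.1072 0.1498] [179.96  -0.42 103.98] fix [0.0003 0.1475 0.1498] F [-2.5 14.1  4. ] w 0.0006
tool mm [ 0.5 -0.3 -0.2]
scene blue angle [0.51] res [-0.44 -1.46] area 80
top no blob[ WARN:0@1.007] global loadsave.cpp:275 findDecoder imread_('pics/top_last.png'): can't open/read file: check file path/integrity
```

View pics/s2c.png

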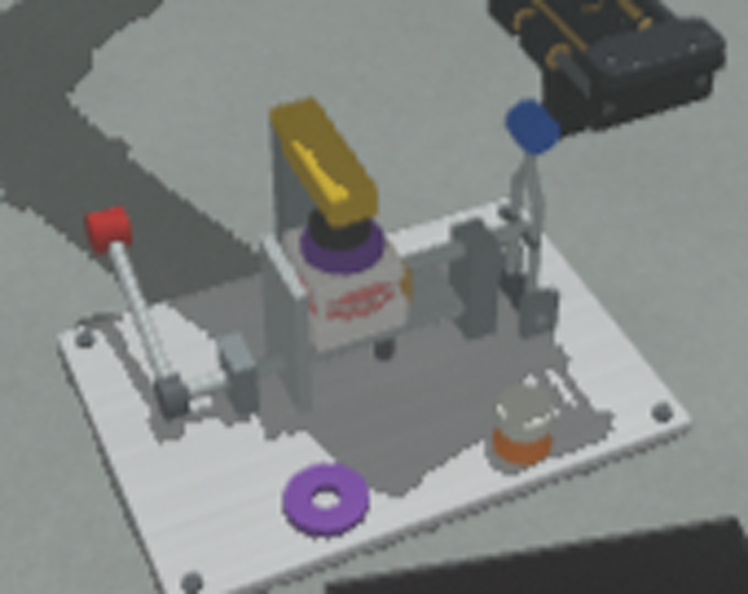

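The blue lever stands upright at its stop (about 0.51 rad by image), and the casts now sit at the fence under the pad. I'll back off along the arc.

Call:
{"fn": "arm_command", "kwargs": {"series": "5 0 0 0 255;5 0 0 0 255;5 0 0 0 255;5 0 0 0 255;5 0 1 0 255;5 0 1 0 255;5 0 1 0 255;5 0 2 0 255;5 0 2 0 255;5 0 2 0 255;5 0 2 0 255;5 0 1 0 255;5 0 1 0 255;5 0 0 0 255;6 0 0 0 255;8 0 0 0 255;8 0 0 0 255;10 0 0 0 255;8 0 0 0 255;0 0 0 0 255"}}

```text
time_s: 10.02
tool_pos: [0.5567, 0.2109, 0.1369]
tool_rot: [180.0, -0.1, 103.9]
force: [-0.7, 0.6, 0.1]
grip_width: 0.0006
grasp_force: 0.0
```

Call:
{"fn": "arm_command", "kwargs": {"series": "0 0 -20 0 0;0 0 -30 0 0;0 0 -30 0 0;0 0 -30 0 0;0 0 -30 0 0;0 0 -20 0 0;0 0 0 0 0;0 0 0 0 0"}}

```text
time_s: 10.68
tool_pos: [0.5582, 0.2083, 0.2976]
tool_rot: [179.9, 0.0, 103.7]
force: [0.3, -0.1, -0.9]
grip_width: 0.046
grasp_force: 0.0
```

```bash
python3 -c "
from h import *
fit('blue',blueP,0,.5);fit('red',redP,0,1.222);delta([-.09,-.11,.29]);delta([-.09,-.11,.066])"
```

```text
scene blue angle [-0.01] res [ 0.35 -1.5 ] area 20
top blue angle [-0.002] res [0.19 0.54] area 49
scene red angle [-0.003] res [0.27 0.  ] area 56
top red angle [-0.007] res [0.31 0.04] area 52
t 10.8833 tool [0.5571 0.2074 0.295 ] [-1.7986e+02  3.0000e-02  1.0371e+02] fix [-0.0004  0.2509  0.295 ] F [-0.5  0.4  0.1] w 0.0618
tool mm [-360.8  -89.7    5.4]
t 10.8833 tool [0.5571 0.2074 0.295 ] [-1.7986e+02  3.0000e-02  1.0371e+02] fix [-0.0004  0.2509  0.295 ] F [-0.5  0.4  0.1] w 0.0618
tool mm [-360.7  -89.2  229.4]
```

Call:
{"fn": "arm_command", "kwargs": {"series": "-12 -3 0 0 0;-24 -6 0 0 0;-30 -7.5 0 0 0;-30 -7.5 0 0 0;-30 -7.5 0 0 0;-30 -7.5 0 0 0;-30 -7.5 0 0 0;-30 -7.5 0 0 0;-30 -7.5 0 0 0;-30 -7.5 0 0 0;-30 -7.5 0 0 0;-30 -7.5 0 0 0;-18 -5 0 0 0;-6 -1 0 0 0;0 0 0 0 0;0 0 0 0 0"}}

```text
time_s: 12.22
tool_pos: [0.5555, -0.1614, 0.296]
tool_rot: [-180.0, -0.1, 103.8]
force: [0.3, 0.6, -0.1]
grip_width: 0.0867
grasp_force: 0.0
```

```bash
python3 -c "
from h import *
delta([-.092,-.11,.066])"
```

```text
t 12.2167 tool [ 0.5555 -0.1614  0.296 ] [-1.7998e+02 -1.0000e-01  1.0380e+02] fix [-0.0893 -0.1071  0.296 ] F [ 0.3  0.6 -0.1] w 0.0867
tool mm [ -3.3  -2.7 230. ]
```

Call:
{"fn": "arm_command", "kwargs": {"series": "-3 -3 15 0 0;0 0 25 0 0;0 0 25 0 0;0 0 25 0 0;0 0 25 0 0;0 0 25 0 0;0 0 25 0 0;0 0 20 0 0;0 0 15 0 0;0 0 10 0 0;0 0 0 0 0;0 0 0 0 0"}}

```text
time_s: 13.22
tool_pos: [0.5537, -0.1651, 0.0869]
tool_rot: [180.0, -0.0, 103.8]
force: [0.9, 0.6, 0.6]
grip_width: 0.087
grasp_force: 0.0
```

```bash
python3 -c "
from h import *
delta([-.092,-.11,.066]);cv2.imwrite('pics/w3.png',cams.read_camera('wrist'))"
```

```text
t 13.2167 tool [ 0.5537 -0.1651  0.0869] [ 1.7999e+02 -3.0000e-02  1.0384e+02] fix [-0.0919 -0.1103  0.0869] F [0.9 0.6 0.6] w 0.087
tool mm [ 0.3 -0.1 20.9]
```

View pics/w3.png

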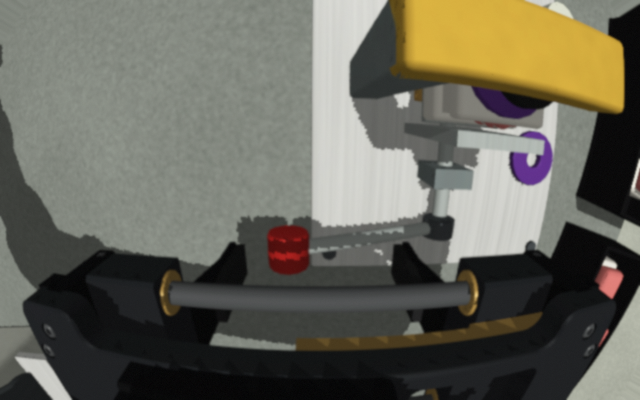

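The red knob at (288,250) lies between the open fingertips at (235,260) and (405,260), next to the left one. I'll go down 20 mm and make contact, then work out the arc.

Call:
{"fn": "arm_command", "kwargs": {"series": "0 0 10 0 0;0 0 8 0 0;0 0 2 0 0;0 4 0 0 0;0 4 0 0 0;0 0 0 0 0"}}

```text
time_s: 13.77
tool_pos: [0.5624, -0.1644, 0.067]
tool_rot: [179.9, 0.0, 103.7]
force: [-0.2, 0.3, 0.0]
grip_width: 0.0869
grasp_force: 0.0
```

```bash
python3 -c "
from h import *
delta([-.0823,-.11,.065])
e=np.radians(np.arange(20,91,3.5)); print(np.c_[np.degrees(e)[1:],np.diff(-120*np.cos(e)),-np.diff(120*np.sin(e))].round(1).tolist())"
```

```text
t 13.7667 tool [ 0.5624 -0.1644  0.067 ] [179.91   0.   103.74] fix [-0.0833 -0.1116  0.067 ] F [-0.2  0.3  0. ] w 0.0869
tool mm [1.6 1.  2. ]
[[23.5, 2.7, -6.8], [27.0, 3.1, -6.6], [30.5, 3.5, -6.4], [34.0, 3.9, -6.2], [37.5, 4.3, -5.9], [41.0, 4.6, -5.7], [44.5, 5.0, -5.4], [48.0, 5.3, -5.1], [51.5, 5.6, -4.7], [55.0, 5.9, -4.4], [58.5, 6.1, -4.0], [62.0, 6.4, -3.6], [65.5, 6.6, -3.2], [69.0, 6.8, -2.8], [72.5, 6.9, -2.4], [76.0, 7.1, -2.0], [79.5, 7.2, -1.6], [83.0, 7.2, -1.1], [86.5, 7.3, -0.7], [90.0, 7.3, -0.2]]
```

Call:
{"fn": "arm_command", "kwargs": {"series": "0 1 4 0 0;0 2 4 0 0;0 3 -1 0 0;0 4 -4 0 0;0 5 -6 0 0;0 4 -6 0 0;0 4 -6 0 0;0 0 0 0 0"}}

```text
time_s: 14.43
tool_pos: [0.5747, -0.1616, 0.0801]
tool_rot: [-178.8, -0.1, 103.6]
force: [-20.2, -2.9, 7.7]
grip_width: 0.0869
grasp_force: 10.3
```

```bash
python3 -c "
from h import *
delta([0.0305,-.11,.144]);fit('red',redP,0,1.222)"
```

```text
t 14.4333 tool [ 0.5747 -0.1616  0.0801] [-1.7881e+02 -1.2000e-01  1.0358e+02] fix [-0.0707 -0.1119  0.0801] F [-20.2  -2.9   7.7] w 0.0869
tool mm [  2.2  99.8 -66. ]
scene no blob
top no blob
```

Call:
{"fn": "arm_command", "kwargs": {"series": "0 3 -4 0 0;0 4 -6 0 0;0 4.5 -6 0 0;0 5 -6 0 0;0 5 -5 0 0;0 5 -5 0 0;0 6 -4 0 0;0 6 -4 0 0;0 4 -3 0 0;0 3 -2 0 0;0 0 0 0 0;0 0 0 0 0"}}

```text
time_s: 15.53
tool_pos: [0.6262, -0.1501, 0.1269]
tool_rot: [-179.7, 0.1, 103.7]
force: [-6.1, -2.5, 4.4]
grip_width: 0.0869
grasp_force: 3.0
```

```bash
python3 -c "
from h import *
delta([0.0305,-.11,.138]);fit('red',redP,0,1.222)"
```

```text
t 15.5333 tool [ 0.6262 -0.1501  0.1269] [-1.7975e+02  9.0000e-02  1.0365e+02] fix [-0.0179 -0.1129  0.1269] F [-6.1 -2.5  4.4] w 0.0869
tool mm [  2.9  48.4 -11.3]
scene no blob
top red angle [0.735] res [ 2.88 -0.53] area 2
```

Call:
{"fn": "arm_command", "kwargs": {"series": "0.5 3 -2 0 0;0.5 4 -2 0 0;0.5 5 -2 0 0;0.5 5 -1 0 0;0 5 -1 0 0;0 5 -1 0 0;0 4 0 0 0;0 3 0 0 0;0 2 0 0 0;0 0 0 0 0;0 0 0 0 0"}}

```text
time_s: 16.55
tool_pos: [0.6622, -0.1378, 0.1353]
tool_rot: [-180.0, -0.0, 103.7]
force: [-2.9, -1.9, 0.6]
grip_width: 0.0873
grasp_force: 1.4
```

```bash
python3 -c "
from h import *
delta([0.0305,-.11,.138]);fit('red',redP,0.9,1.222)"
```

```text
t 16.55 tool [ 0.6622 -0.1378  0.1353] [-1.8000e+02 -2.0000e-02  1.0374e+02] fix [ 0.02   -0.1094  0.1353] F [-2.9 -1.9  0.6] w 0.0873
tool mm [-0.6 10.5 -2.7]
scene red angle [0.997] res [ 1.8  -1.24] area 1
top red angle [1.093] res [ 4.13 -1.05] area 2
```

Call:
{"fn": "arm_command", "kwargs": {"series": "0 0 0 0 10;0 -1.5 0 0 20;0 -1.7 0 0 30;0 -1.7 0 0 40;0 -1.7 0 0 50;0 -1.7 0 0 60;0 -1.7 0 0 70;0 -1.7 0 0 80;0 -1.7 0 0 90;0 -1.7 0 0 100;0 -1.7 0 0 110;0 -1.7 0 0 120;0 -1.7 0 0 130;0 -1.7 0 0 140;0 -1.7 0 0 150;0 -1.7 0 0 155;0 0 0 0 160;0 0 0 0 160", "squeeze": 25}}

```text
time_s: 18.15
tool_pos: [0.6376, -0.1441, 0.1359]
tool_rot: [180.0, 0.0, 103.7]
force: [-4.3, 1.4, 0.8]
grip_width: 0.0332
grasp_force: 1.5
```

```bash
python3 -c "
from h import *
delta([0,-.11,.138])"
```

```text
t 18.15 tool [ 0.6376 -0.1441  0.1359] [1.8000e+02 2.0000e-02 1.0371e+02] fix [-0.0055 -0.1098  0.1359] F [-4.3  1.4  0.8] w 0.0332
tool mm [-0.2  5.5 -2.1]
```

Call:
{"fn": "arm_command", "kwargs": {"series": "0 0 0 0 180;0 0 0 0 200;0 0 0 0 220;0 0 0 0 220;0 0 0 0 220", "squeeze": 25}}

```text
time_s: 18.57
tool_pos: [0.638, -0.1442, 0.1362]
tool_rot: [180.0, 0.0, 103.7]
force: [-3.5, 0.0, 5.8]
grip_width: 0.0252
grasp_force: 25.0
```

```bash
python3 -c "
from h import *
delta([0,-.11,.138])"
```

```text
t 18.5667 tool [ 0.638  -0.1442  0.1362] [1.7996e+02 4.0000e-02 1.0371e+02] fix [-0.0051 -0.1099  0.1362] F [-3.5  0.   5.8] w 0.0252
tool mm [-0.1  5.1 -1.8]
```

Call:
{"fn": "arm_command", "kwargs": {"series": "0 2 0 0 220;0 2 0 0 220;0 1.5 0 0 220;0 0 0 0 220;0 0 0 0 220;0 0 0 0 220;0 0 0 0 220"}}

```text
time_s: 19.15
tool_pos: [0.6421, -0.1433, 0.1361]
tool_rot: [-179.9, 0.0, 103.7]
force: [-6.3, -0.2, 7.8]
grip_width: 0.0255
grasp_force: 25.0
```

```bash
python3 -c "
from h import *
delta([0,-.11,.138]); fit('blue',blueP,0,.5)
S=cams.read_camera('scene');w=cams.read_camera('wrist')
a=cv2.resize(S[165:300,230:400],None,fx=4.4,fy=4.4,interpolation=cv2.INTER_CUBIC)[:594,:748]
cv2.imwrite('pics/s5.png',a);cv2.imwrite('pics/w5.png',w)"
```

```text
t 19.15 tool [ 0.6421 -0.1433  0.1361] [-1.7987e+02  4.0000e-02  1.0371e+02] fix [-0.0008 -0.11    0.1361] F [-6.3 -0.2  7.8] w 0.0255
tool mm [ 0.   0.8 -1.9]
scene blue angle [0.02] res [-0.05  0.25] area 46
top blue angle [-0.012] res [0.25 0.71] area 53
```

View pics/s5.png

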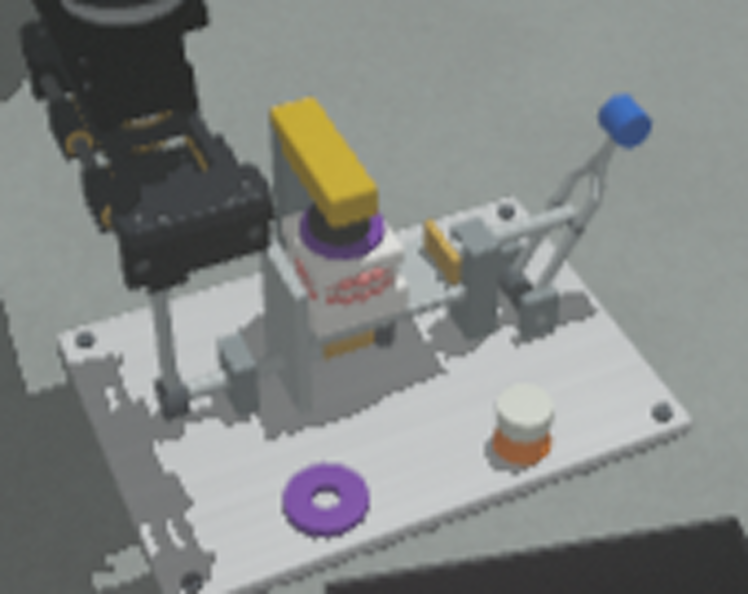

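View pics/w5.png

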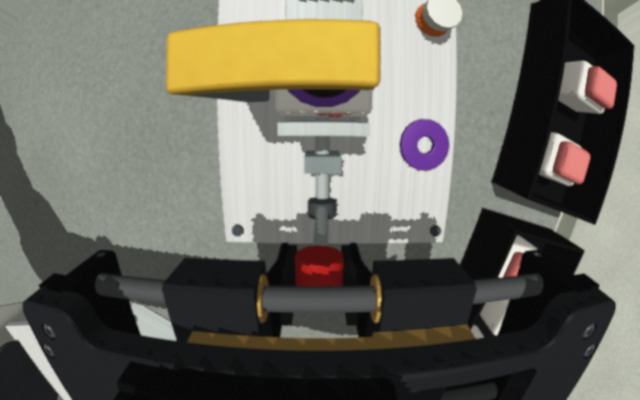

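The scene view shows the red lever upright at (160,330), held by the gripper, with the casts lifted and pressed to the pad. In the wrist view the cam hub at (321,208) sits about a pixel right of the knob at (320,267), so I'll nudge forward slightly.

Call:
{"fn": "arm_command", "kwargs": {"series": "0 1.5 0 0 220;0 0 0 0 220;0 0 0 0 220;0 0 0 0 220;0 0 0 0 220;0 0 0 0 220"}}

```text
time_s: 19.85
tool_pos: [0.6435, -0.1429, 0.1359]
tool_rot: [-179.9, 0.0, 103.7]
force: [-5.4, 0.1, 7.0]
grip_width: 0.0254
grasp_force: 25.0
```

```bash
python3 -c "
from h import *
delta([0,-.11,.138]); o=telemetry.get_obs(); w=cams.read_camera('wrist'); cv2.imwrite('pics/w6.png',w)
c=cams.calibration('wrist');K,H=c['K'],c['hand_eye'];M=R.from_euler('xyz',o['tool_rot'],degrees=True).as_matrix()
P=W(F,[[0,-.11,.032],[0,-.1,.042],[0,-.098,.152],[-.005,-.09,.04],[.005,-.09,.04]])
q=((P-o['tool_pos'])@M-H[:3,3])@H[:3,:3]
th=np.arctan2(np.hypot(q[:,0],q[:,1]),q[:,2]);u=q[:,:2]/np.hypot(q[:,0],q[:,1])[:,None]
print((u*th[:,None]*K[0,0]+K[:2,2]).round(1))
g=w.max(2).astype(int)
for y in (180,190,208,212,225): print(y,list(g[y,302:342]))
h=w.astype(int); m=(h[...,2]>100)&(h[...,1]<60); m[:240]=0;m[290:]=0;m[:,:290]=0;m[:,350:]=0; print(np.argwhere(m).min(0),np.argwhere(m).max(0))"
```

```text
t 19.85 tool [ 0.6435 -0.1429  0.1359] [-1.7986e+02  4.0000e-02  1.0371e+02] fix [ 0.0006 -0.11    0.1359] F [-5.4  0.1  7. ] w 0.0254
tool mm [-0.  -0.6 -2.1]
[[319.2 206.6]
 [319.2 198.9]
 [318.6 252.1]
 [313.3 187.1]
 [325.  187.1]]
180 [np.int64(220), np.int64(220), np.int64(220), np.int64(221), np.int64(221), np.int64(222), np.int64(222), np.int64(224), np.int64(224), np.int64(221), np.int64(212), np.int64(194), np.int64(175), np.int64(168), np.int64(175), np.int64(184), np.int64(191), np.int64(194), np.int64(194), np.int64(191), np.int64(186), np.int64(178), np.int64(167), np.int64(153), np.int64(134), np.int64(121), np.int64(124), np.int64(156), np.int64(196), np.int64(215), np.int64(219), np.int64(221), np.int64(221), np.int64(221), np.int64(222), np.int64(221), np.int64(221), np.int64(217), np.int64(217), np.int64(217)]
190 [np.int64(219), np.int64(218), np.int64(218), np.int64(219), np.int64(219), np.int64(219), np.int64(220), np.int64(223), np.int64(222), np.int64(219), np.int64(210), np.int64(194), np.int64(175), np.int64(169), np.int64(175), np.int64(186), np.int64(192),
[... 1426 characters left out ...]
nt64(199), np.int64(208), np.int64(211), np.int64(213), np.int64(213), np.int64(215)]
225 [np.int64(105), np.int64(106), np.int64(104), np.int64(106), np.int64(106), np.int64(107), np.int64(108), np.int64(109), np.int64(109), np.int64(108), np.int64(101), np.int64(92), np.int64(84), np.int64(81), np.int64(83), np.int64(93), np.int64(100), np.int64(105), np.int64(104), np.int64(103), np.int64(100), np.int64(96), np.int64(91), np.int64(89), np.int64(92), np.int64(99), np.int64(105), np.int64(108), np.int64(109), np.int64(110), np.int64(111), np.int64(112), np.int64(112), np.int64(111), np.int64(107), np.int64(107), np.int64(105), np.int64(105), np.int64(106), np.int64(107)]
[263 301] [275 341]
```

```bash
python3 -c "
from cell import env
print(env.sign_off())"
```

```text
the job is handed in; nothing more can be done
None
```

The job is handed in, with no verdict returned: the blue lever was pushed to its stop and sprang back, the casts went to the fence, and the gripper still holds the red cam lever straight up (within about 0.01 rad by my estimate) with the casts pressed to the pad.

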